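Rock the tube block out of the dry-block heater

TASK

The aluminium tube block is held tight in the well of the white dry-block heater by two blue retaining pads. Do not force it straight up: hold it by its orange grip and rock it firmly over to one side and then to the other, left and right, until both pads are pushed back, then lift it straight up until its underside is just clear of the heater's top (by no more than about three centimetres). Finish still holding it there in the gripper, upright and still over the well, with the things around the heater left where they are.

Things in the scene. Friction and masses are not known exactly. Their poses are not given: they have to be found in the camera images.
- heater: White dry-block heater, fixed: casing 140 (x) x 150 (y) x 86 mm tall, grey control panel on its -x face; turned up to 0.4 rad either way. Origin under its centre on the bench; z up, y to its left. The open well in its top, centred on the origin, is 44 (x) x 68 mm (y). In the well floor a slot along x, 18 mm wide in y and 6 mm deep, takes the block's tongue; slot bottom 20 mm above the bench.
- well_mouth (a point): Centre of the well's mouth, level with the heater's top, 86 mm above the bench; heater's axes. Nothing on the heater stands higher except the block in it (flat top 92 mm above the bench) and its grip.
- block_grip (a point): Point to hold on the block's orange grip, an upright bar 14 mm (x) x 24 mm (y), its top 18 mm above this point and the block's flat top 20 mm below. Axes: the block's, at the start those of the heater. Seated, this point is 113 mm above the bench. Can be taken from above across either width.
- block_foot (a point): Centre of the underside of the loose aluminium block (0.2 to 0.4 kg, 40 mm in x), 93 mm below block_grip. Upward from it, widths in y: tongue 14 mm up to 10 mm, foot 48 mm up to 45 mm, neck 34 mm up to 72 mm, then the grip. It rocks about the heater's x axis, tipping on the tongue's edges, at most about 0.2 rad each way; below about 0.15 rad a pad is not pushed back far enough.
- pad_left (a joint): Blue pad in the well's +y wall, 70 to 78 mm above the bench. Value: m pushed back into the wall, 0 to 0.011, at first under 0.0015; over 0.005 counts as pushed back, 0.0055 clears the ledge. It stays where pushed (7 N). At 0 its nose is 18.5 mm from the well's centre, 5 mm above the ledge of the block's foot, which it stops from rising. The neck pushes it back when the block's top tips to +y.
- pad_right (a joint): The same pad in the right (-y) wall; its value grows as it is pushed back towards -y, by tipping the block's top to -y.
- beaker_spot (a point): Neighbour to leave alone, loose: clear glass beaker, 54 mm across, 69 mm tall; a point on its axis near its underside.
- stain_blue_spot (a point): Neighbour to leave alone, loose: dark blue dropper bottle, 34 mm across, 82 mm tall; a point on its axis near its underside.
- timer_spot (a point): Neighbour to leave alone, loose: white bench timer, 66x64x19 mm; a point on its axis near its underside.
- objective_can_spot (a point): Neighbour to leave alone, loose: black can with white screw cap, 35 mm across, 52 mm tall; a point on its axis near its underside.
- tape_roll_spot (a point): Neighbour to leave alone, loose: roll of beige tape, 66 mm across, 18 mm tall; a point on its axis near its underside.

How it is judged (in metres and radians):
On the way, in this order (a step that is already met when the one before it is completed fails the run):
1. the block, still seated, has been rocked to one side: one pad is pushed back (value of joint any of pad_left, pad_right above 0.005 m and z of block_foot in the frame of heater below 0.035 m), for 0.05 s.
2. the block, still seated, has been rocked to the other side: both pads are pushed back (value of joint each of pad_left, pad_right above 0.005 m and z of block_foot in the frame of heater below 0.035 m), for 0.05 s.
At the end, for the whole second after the job is handed in: The gripper holds the block still, its underside 3 to 35 mm above the heater's top, within 30 mm of the well's centre, upright within 0.2 rad, touching the heater nowhere; both pads are pushed back more than 5 mm (z of block_foot in the frame of heater between 0.089 and 0.121 m and horizontal distance between block_foot and well_mouth below 0.03 m and angle between block_foot's own z axis and vertical below 0.2 rad and value of joint each of pad_left, pad_right above 0.005 m and contact force between block and heater below 0.3 N and contact force between block and the fingers above 2 N and linear speed of block below 0.02 m/s); the arm keeps its last pose, push and grip.
It fails at once if the block is forced up past a pad that is not pushed back (z of block_foot in the frame of heater above 0.035 m and not (value of joint each of pad_left, pad_right above 0.005 m)).
It fails at once if a neighbour is shifted more than 30 mm (distance of any of beaker_spot, stain_blue_spot, timer_spot, objective_can_spot, tape_roll_spot from where it was at the start of the episode above 0.03 m).
It also fails if it takes over 35 s, if anything falls off the work surface, if the arm or the gripper's body presses on something with over 40 N, if the wrist force passes 120 N, or if a joint passes its speed limit or range.

ROBOT

A 6-joint arm with a two-finger parallel gripper is mounted at the origin on the work surface; the furniture and walls round the work are solid. World frame = base frame: x ahead of the robot, y to its left, z up, the work surface at z = 0. Lengths are in m, angles in degrees, forces in N, time in s.
With the tool pointing down it reaches from about 0.375 to 0.975 m from the base axis. Payload 3.8 kg.
Tool frame: the origin (TCP) lies on the centre line of the jaws, within the pads' length; the fingertips stand 25 mm ahead of it and the grasp point (between the pads) lies 6 mm ahead of it; z points along the fingers, y is the direction in which the jaws open and shut (so a half turn about z gives the same grasp; the last joint's range is limited). The gripper opens to 88 mm and grips with 3 to 60 N. Pads are 18 mm wide; open, the fingers measure 123 mm over their backs; the gripper's body (75 mm by 187 mm) begins 45 mm behind the grasp point.
Start: joints at [-75.797, 15.12, 91.902, -0, 72.978, -2.114], TCP at [0.19, -0.648, 0.264] pointing down, gripper open.
Joint ranges: [-150.88, 150.88], [-54.13, 125.18], [17.81, 147.31], [-75.09, 255.09], [0, 152.58], [-146.25, 146.25]. Speed limits (degrees/s): [147.25, 147.25, 180, 180, 180, 180].

INTERFACE

Orientations are given as [roll, pitch, yaw] about the fixed x, y, z axes, in that order (R = Rz(yaw) Ry(pitch) Rx(roll)).
In Python, from station import r, cams gives the robot as it stands.
- The arm moves only by the shell command python3 -m pendant 'ROWS' [FORCE]. ROWS is JSON, a list of rows, each an object of numbers: "rx", "ry", "rz": the turn, a rotation vector about the tool's x, y, z normalised to -1 to 1, where 1 is 0.12 rad; "tx", "ty", "tz": the shift along the tool's x, y, z normalised to -1 to 1, where 1 is 20 mm; "jaw": the opening, from -1 (shut) to 1 (fully open), so that 0 is half open. A call has 1 to 8 rows; each row shifts and turns the commanded pose from where the row before left it, along the tool's axes as they then stand; what a row does not reach is not made up. A row lasts 1/8 s, in which the tool goes at most 62.5 mm and 10.7 degrees, less where a joint would pass 70% of its speed; a pose out of reach is approached as far as the arm can. A call with a number of a shift or a turn outside -1 to 1 is refused whole. A call with a gripper value outside its range is refused whole. The fingers move at their own pace and stop on an object; FORCE is the grip in N (left out, the last holds). Time passes only in rows, so rows that do not move let the fingers close. It gives the time, the measured TCP pose, the force and the opening at its end, in the units of the state.
- r.read_state(): the state, without advancing time (a new reading comes with each control period).
- cams.read_camera(name): name is "side" or "top"; returns the picture (384x512x3 uint8, red, green, blue); there is no depth.
- cams.camera_model(name): a dict with "fx", "fy", "cx", "cy" (pixels), "T" (4x4, takes a point from camera to world coordinates). Camera axes: x right, y down, z forward; pixel columns grow to the right and rows downward; lengths in m; the calibration is good to about 2 mm. A picture is of the moment at which its call begins. camera_model takes no time and is no camera call.
- r.hand_in(): hands the job in, once; it reports no verdict.
The state is a dict: "time": time; "joints": joint angles; "dq": joint speeds; "tau": joint torques, N m; "position": TCP position; "tool_rot": TCP orientation; "contact_force": force on the tool from outside, world axes, zero at the start; "ft_torque": the same for the moment, N m; "opening": finger opening in m.
Only numpy, scipy, OpenCV 4.12 (cv2) and the standard library are available. Lean on these libraries where they do the work, as an engineer would, in place of code of your own. Each camera call takes 0.05 s, during which the arm holds its last target.

## Working session

There is one attempt and no reset: what is moved stays moved. The work goes in short steps, Python scripts to look and compute and a shell command to move; the robot and the scene stay as the last step left them, time stands still between calls to the robot, and variables do not carry over. Pictures are saved under pics/ and viewed, and the job is handed in when it is done.

```bash
mkdir -p pics; ls; python3 - <<'E'
from station import r,cams
import cv2
for n in ("side","top"):
    im=cams.read_camera(n); cv2.imwrite(f"pics/{n}0.png",cv2.cvtColor(im,cv2.COLOR_RGB2BGR))
    m=cams.camera_model(n); print(n,m)
print(r.read_state())
E
```

```text
pics
side {'fx': 438.84977925550197, 'fy': 438.84977925550197, 'cx': 248.3469167541335, 'cy': 191.04117403332688, 'T': array([[-0.85667472, -0.33954434,  0.38835303,  0.0395332 ],
       [-0.51580976,  0.57401019, -0.63596587,  0.89600232],
       [-0.00697999, -0.74513216, -0.6668803 ,  1.00847368],
       [ 0.        ,  0.        ,  0.        ,  1.        ]])}
top {'fx': 406.81954360695346, 'fy': 406.81954360695346, 'cx': 252.2903935867903, 'cy': 194.43578619523328, 'T': array([[ 1.83618118e-02, -9.87315286e-01,  1.57706594e-01,
         3.35414349e-01],
       [-9.99830682e-01, -1.79418667e-02,  4.08621799e-03,
        -2.83570806e-03],
       [-1.20483478e-03, -1.57754922e-01, -9.87477561e-01,
         1.55514095e+00],
       [ 0.00000000e+00,  0.00000000e+00,  0.00000000e+00,
         1.00000000e+00]])}
{'time': 0.1, 'joints': array([-7.57951722e+01,  1.51646621e+01,  9.19722115e+01, -3.33156051e-04,
        7.29793210e+01, -2.11406657e+00]), 'dq': array([ 0.05729453, -0.18175038, -0.22044326, -0.02144131,  0.0428147 ,
        0.05523932]), 'tau': array([-3.09966463e-04, -5.03622866e+01, -3.58072579e+01,  7.30668101e-02,
        2.33492424e-02, -5.90849822e-05]), 'position': array([ 0.18951619, -0.64723106,  0.26252607]), 'tool_rot': array([-1.79883873e+02, -3.96815580e-03,  1.63189882e+01]), 'contact_force': array([-0.15256679,  0.29748103, -0.59984366]), 'ft_torque': array([ 0.00557697, -0.01802208, -0.07404788]), 'opening': 0.08783989632292048}
```

View pics/side0.png

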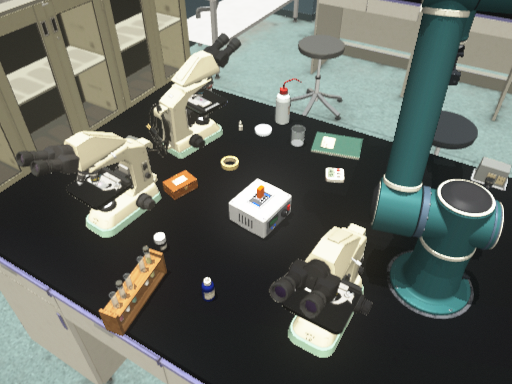

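View pics/top0.png

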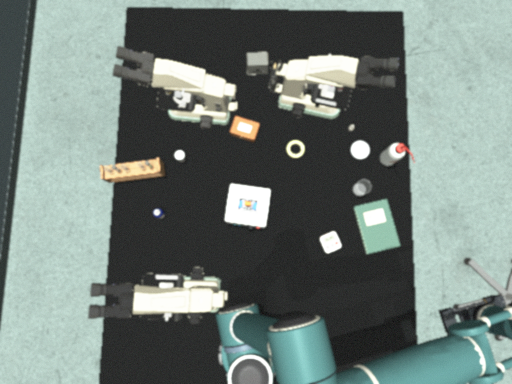

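The heater's top is near top-view pixel (248,205) and side-view pixel (260,205), with the orange grip at its centre. The neighbours are well away from it. I'll enlarge both views.

```bash
python3 - <<'E'
import cv2
a=cv2.imread('pics/top0.png')[175:240,215:285]; cv2.imwrite('pics/topc.png',cv2.resize(a,None,fx=8,fy=8,interpolation=cv2.INTER_CUBIC))
a=cv2.imread('pics/side0.png')[170:245,215:305]; cv2.imwrite('pics/sidec.png',cv2.resize(a,None,fx=8,fy=8,interpolation=cv2.INTER_CUBIC))
E
```

```text
(no output)
```

View pics/topc.png

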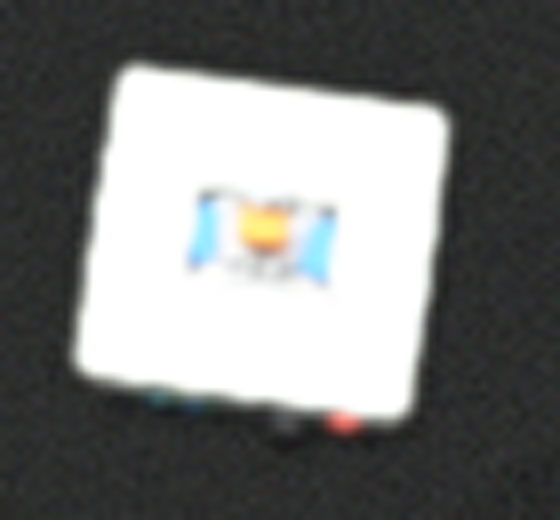

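View pics/sidec.png

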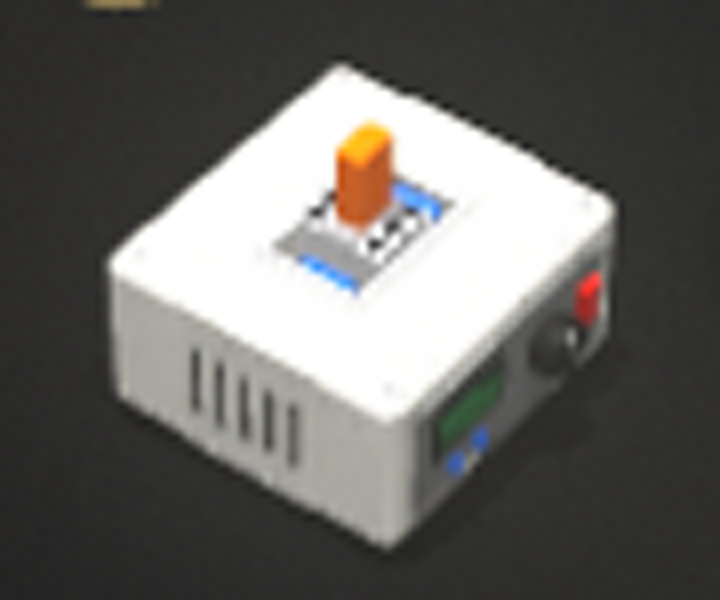

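The top crop shows the heater top's corners at about (115,63), (452,105), (410,420) and (72,375), with the grip near (263,222). The side crop shows them at (340,62), (617,205), (395,425) and (107,262), with the grip top near (368,138).

```bash
cat > h.py <<'E'
import numpy as np
from station import r,cams
def ray(n,u,v,z):
    m=cams.camera_model(n);T=m['T'];d=T[:3,:3]@np.array([(u-m['cx'])/m['fx'],(v-m['cy'])/m['fy'],1]);o=T[:3,3]
    return o+d*(z-o[2])/d[2]
def proj(n,p):
    m=cams.camera_model(n);T=m['T'];c=T[:3,:3].T@(np.array(p)-T[:3,3]);return np.array([m['fx']*c[0]/c[2]+m['cx'],m['fy']*c[1]/c[2]+m['cy']])
E
python3 - <<'E'
from h import *
S={'top':((215,175),[(115,63),(452,105),(410,420),(72,375)],(263,222)),'side':((215,170),[(340,62),(617,205),(395,425),(107,262)],(368,138))}
for n,(o,c,g) in S.items():
    f=lambda p:[(p[0]+.5)/8-.5+o[0],(p[1]+.5)/8-.5+o[1]]
    P=np.array([ray(n,*f(p),.086) for p in c])
    print(n,P.round(4)[:,:2].tolist(),'ctr',P.mean(0).round(4),'grip top',ray(n,*f(g),.131).round(4))
    for i in range(4):
        d=P[(i+1)%4]-P[i]; print(np.linalg.norm(d).round(4),np.degrees(np.arctan2(d[1],d[0])).round(1))
E
```

```text
top [[0.6131, 0.0899], [0.5963, -0.0651], [0.4517, -0.0478], [0.4692, 0.1054]] ctr [0.5326 0.0206 0.086 ] grip top [0.5344 0.0197 0.131 ]
0.1559 -96.2
0.1457 173.2
0.1541 83.5
0.1447 -6.2
side [[0.5869, -0.0558], [0.4505, -0.0359], [0.4662, 0.1117], [0.6039, 0.0925]] ctr [0.5269 0.0281 0.086 ] grip top [0.5286 0.0239 0.131 ]
0.1379 171.7
0.1484 83.9
0.139 -7.9
0.1493 -96.5
```

The heater's yaw is about -6.7°, its centre is near (0.530, 0.0235), and the measured sizes match. I'll grip across y (tool yaw -6.7°), turning first and then travelling across.

```bash
python3 -m pendant '[{"rz":0.84,"jaw":1},{"rz":0.84,"jaw":1},{"rz":0.84,"jaw":1},{"rz":0.83,"jaw":1},{"tx":0.36,"ty":-0.98,"jaw":1},{"tx":0.36,"ty":-0.98,"jaw":1},{"tx":0.36,"ty":-0.98,"jaw":1},{"tx":0.36,"ty":-0.98,"jaw":1}]' 45
```

```text
schema error: expected keys rx, ry, rz, tx, ty, tz, jaw
```

```bash
python3 -m pendant '[{"rx":0,"ry":0,"rz":0.84,"tx":0,"ty":0,"tz":0,"jaw":1},{"rx":0,"ry":0,"rz":0.84,"tx":0,"ty":0,"tz":0,"jaw":1},{"rx":0,"ry":0,"rz":0.84,"tx":0,"ty":0,"tz":0,"jaw":1},{"rx":0,"ry":0,"rz":0.83,"tx":0,"ty":0,"tz":0,"jaw":1},{"rx":0,"ry":0,"rz":0,"tx":0.36,"ty":-0.98,"tz":0,"jaw":1},{"rx":0,"ry":0,"rz":0,"tx":0.36,"ty":-0.98,"tz":0,"jaw":1},{"rx":0,"ry":0,"rz":0,"tx":0.36,"ty":-0.98,"tz":0,"jaw":1},{"rx":0,"ry":0,"rz":0,"tx":0.36,"ty":-0.98,"tz":0,"jaw":1}]' 45
```

```text
time: 1.1
position: [0.2283, -0.5716, 0.2639]
tool_rot: [180.0, -0.0, -6.7]
contact_force: [0.2, 0.2, 0.0]
opening: 0.0882
```

```bash
python3 -m pendant '[{"rx":0,"ry":0,"rz":0,"tx":0.36,"ty":-0.98,"tz":0,"jaw":1},{"rx":0,"ry":0,"rz":0,"tx":0.36,"ty":-0.98,"tz":0,"jaw":1},{"rx":0,"ry":0,"rz":0,"tx":0.36,"ty":-0.98,"tz":0,"jaw":1},{"rx":0,"ry":0,"rz":0,"tx":0.36,"ty":-0.98,"tz":0,"jaw":1},{"rx":0,"ry":0,"rz":0,"tx":0.36,"ty":-0.98,"tz":0,"jaw":1},{"rx":0,"ry":0,"rz":0,"tx":0.36,"ty":-0.98,"tz":0,"jaw":1},{"rx":0,"ry":0,"rz":0,"tx":0.36,"ty":-0.98,"tz":0,"jaw":1},{"rx":0,"ry":0,"rz":0,"tx":0.36,"ty":-0.98,"tz":0,"jaw":1}]'
python3 -m pendant '[{"rx":0,"ry":0,"rz":0,"tx":0.36,"ty":-0.98,"tz":0,"jaw":1},{"rx":0,"ry":0,"rz":0,"tx":0.36,"ty":-0.98,"tz":0,"jaw":1},{"rx":0,"ry":0,"rz":0,"tx":0.36,"ty":-0.98,"tz":0,"jaw":1},{"rx":0,"ry":0,"rz":0,"tx":0.36,"ty":-0.98,"tz":0,"jaw":1},{"rx":0,"ry":0,"rz":0,"tx":0.36,"ty":-0.98,"tz":0,"jaw":1},{"rx":0,"ry":0,"rz":0,"tx":0.36,"ty":-0.98,"tz":0,"jaw":1},{"rx":0,"ry":0,"rz":0,"tx":0.36,"ty":-0.98,"tz":0,"jaw":1},{"rx":0,"ry":0,"rz":0,"tx":0.36,"ty":-0.98,"tz":0,"jaw":1}]'
python3 -m pendant '[{"rx":0,"ry":0,"rz":0,"tx":0.36,"ty":-0.98,"tz":0,"jaw":1},{"rx":0,"ry":0,"rz":0,"tx":0.36,"ty":-0.98,"tz":0,"jaw":1},{"rx":0,"ry":0,"rz":0,"tx":0.36,"ty":-0.98,"tz":0,"jaw":1},{"rx":0,"ry":0,"rz":0,"tx":0.36,"ty":-0.98,"tz":0,"jaw":1},{"rx":0,"ry":0,"rz":0,"tx":0.36,"ty":-0.98,"tz":0,"jaw":1},{"rx":0,"ry":0,"rz":0,"tx":0.36,"ty":-0.98,"tz":0,"jaw":1},{"rx":0,"ry":0,"rz":0,"tx":0.36,"ty":-0.98,"tz":0,"jaw":1},{"rx":0,"ry":0,"rz":0,"tx":0.36,"ty":-0.98,"tz":0,"jaw":1}]'
```

```text
time: 2.1
position: [0.3036, -0.4231, 0.2637]
tool_rot: [180.0, -0.0, -6.7]
contact_force: [0.6, 1.0, 0.1]
opening: 0.0882
time: 3.1
position: [0.3789, -0.2741, 0.2637]
tool_rot: [180.0, -0.0, -6.7]
contact_force: [0.3, -1.6, -0.1]
opening: 0.0882
time: 4.1
position: [0.4543, -0.125, 0.2637]
tool_rot: [180.0, -0.0, -6.7]
contact_force: [1.2, 0.8, -0.6]
opening: 0.0881
```

```bash
python3 -m pendant '[{"rx":0,"ry":0,"rz":0,"tx":0.37,"ty":-0.97,"tz":0.4,"jaw":1},{"rx":0,"ry":0,"rz":0,"tx":0.37,"ty":-0.97,"tz":0.4,"jaw":1},{"rx":0,"ry":0,"rz":0,"tx":0.37,"ty":-0.97,"tz":0.4,"jaw":1},{"rx":0,"ry":0,"rz":0,"tx":0.37,"ty":-0.97,"tz":0.4,"jaw":1},{"rx":0,"ry":0,"rz":0,"tx":0.37,"ty":-0.97,"tz":0.4,"jaw":1},{"rx":0,"ry":0,"rz":0,"tx":0.37,"ty":-0.97,"tz":0.4,"jaw":1},{"rx":0,"ry":0,"rz":0,"tx":0.37,"ty":-0.97,"tz":0.4,"jaw":1},{"rx":0,"ry":0,"rz":0,"tx":0.37,"ty":-0.97,"tz":0.4,"jaw":1}]'
python3 - <<'E'
from h import *
import cv2
im=cams.read_camera('side')
s=r.read_state();print(s['position'],s['tool_rot'])
a=im[140:245,205:325,::-1]; cv2.imwrite('pics/s1.png',cv2.resize(a,None,fx=6,fy=5.7,interpolation=cv2.INTER_CUBIC))
E
```

```text
time: 5.1
position: [0.5314, 0.0222, 0.1994]
tool_rot: [-180.0, -0.0, -6.7]
contact_force: [0.5, 0.1, -0.6]
opening: 0.0883
[0.53180437 0.0238709  0.19826545] [-1.79913734e+02  3.61411590e-02 -6.67846105e+00]
```

View pics/s1.png

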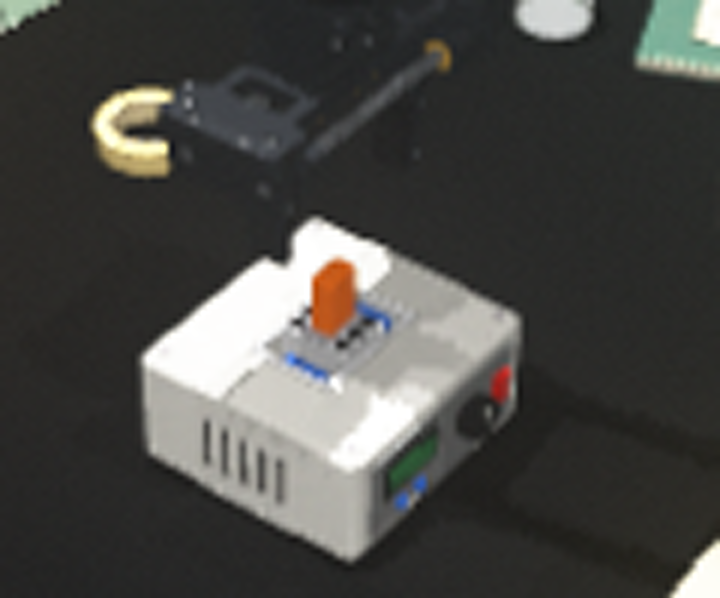

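```bash
python3 - <<'E'
from h import *
import cv2
from scipy.optimize import least_squares
def cen(n):
    im=cv2.imread(f'pics/{n}0.png').astype(float); b,g,rr=im[...,0],im[...,1],im[...,2]
    w=np.clip((rr-b-30)/150,0,1); m=np.zeros_like(w)
    x0,y0,x1,y1=(255,182,267,201) if n=='side' else (240,197,256,212)
    m[y0:y1,x0:x1]=1; w=w*m; v,u=np.mgrid[:w.shape[0],:w.shape[1]]
    return np.array([(w*u).sum(),(w*v).sum()])/w.sum(), w.sum()
yaw=np.radians(-6.7);R=np.array([[np.cos(yaw),-np.sin(yaw)],[np.sin(yaw),np.cos(yaw)]])
def mc(n,p):
    P=[proj(n,[*(np.array(p)+R@[sx*.007,sy*.012]),z])for sx in(-1,1)for sy in(-1,1)for z in(.093,.131)]
    h=cv2.convexHull(np.array(P,np.float32)*64); M=cv2.moments(h); return np.array([M['m10'],M['m01']])/M['m00']/64, M['m00']/4096
C={n:cen(n) for n in('side','top')}
for ns in (['side'],['top'],['side','top']):
    s=least_squares(lambda p:np.concatenate([mc(n,p)[0]-C[n][0] for n in ns]),[.53,.022],diff_step=1e-3)
    print(ns,s.x,s.fun,[(C[n],mc(n,s.x)) for n in ns])
E
```

```text
['side'] [0.53089629 0.02358332] [-1.04101713e-06 -1.66934930e-06] [((array([259.87140015, 191.11571892]), np.float64(63.66)), (array([259.87139911, 191.11571725]), 100.83999007905368))]
['top'] [0.53382578 0.01948797] [ 2.83053589e-06 -7.54926305e-07] [((array([247.52914046, 203.15513627]), np.float64(15.899999999999999)), (array([247.52914329, 203.15513551]), 36.78231409750879))]
['side', 'top'] [0.53261907 0.02097957] [-0.06320757 -0.67819352 -0.423597    0.32655088] [((array([259.87140015, 191.11571892]), np.float64(63.66)), (array([259.80819257, 190.43752541]), 100.56378518790007)), ((array([247.52914046, 203.15513627]), np.float64(15.899999999999999)), (array([247.10554346, 203.48168715]), 36.76751937170047))]
```

The side view shows the open jaws straddling above the grip. My fit puts the grip at about (0.532, 0.022), so the tool is on target. I'll descend 75 mm and close.

```bash
python3 -m pendant '[{"rx":0,"ry":0,"rz":0,"tx":0,"ty":0,"tz":0.75,"jaw":1},{"rx":0,"ry":0,"rz":0,"tx":0,"ty":0,"tz":0.75,"jaw":1},{"rx":0,"ry":0,"rz":0,"tx":0,"ty":0,"tz":0.75,"jaw":1},{"rx":0,"ry":0,"rz":0,"tx":0,"ty":0,"tz":0.75,"jaw":1},{"rx":0,"ry":0,"rz":0,"tx":0,"ty":0,"tz":0.75,"jaw":1},{"rx":0,"ry":0,"rz":0,"tx":0,"ty":0,"tz":0,"jaw":0.2},{"rx":0,"ry":0,"rz":0,"tx":0,"ty":0,"tz":0,"jaw":-0.2},{"rx":0,"ry":0,"rz":0,"tx":0,"ty":0,"tz":0,"jaw":-0.3}]' 10
python3 - <<'E'
from h import *
import cv2
im=cams.read_camera('side')
s=r.read_state();print(s['position'],s['opening'],s['contact_force'])
a=im[140:245,205:325,::-1]; cv2.imwrite('pics/s2.png',cv2.resize(a,None,fx=6,fy=5.7,interpolation=cv2.INTER_CUBIC))
E
```

```text
time: 6.15
position: [0.5317, 0.0209, 0.1255]
tool_rot: [-180.0, -0.1, -6.7]
contact_force: [-0.2, -0.0, -0.2]
opening: 0.0603
[0.53161307 0.02089189 0.12553513] 0.05633164086333515 [ 0.14902991 -0.55362614 -0.07861377]
```

View pics/s2.png

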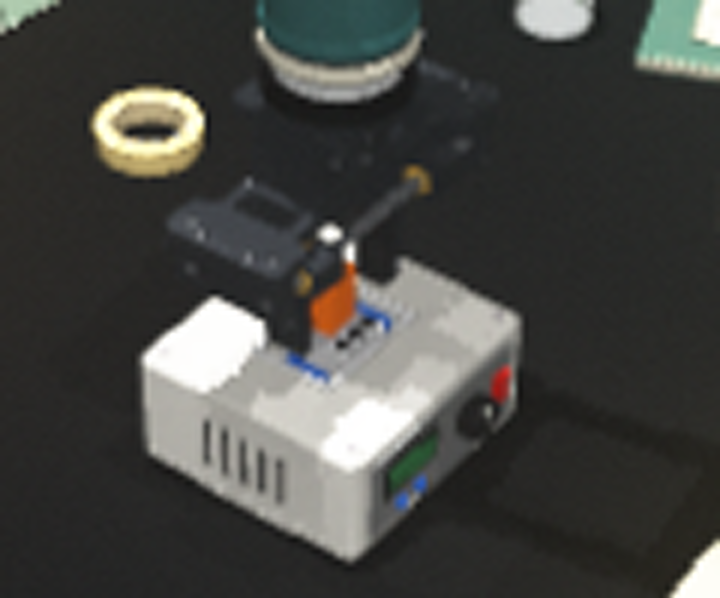

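The fingers straddle the grip, with clear space above the heater top. Closing gently first.

```bash
python3 -m pendant '[{"rx":0,"ry":0,"rz":0,"tx":0,"ty":0,"tz":0,"jaw":-0.7},{"rx":0,"ry":0,"rz":0,"tx":0,"ty":0,"tz":0,"jaw":-0.7},{"rx":0,"ry":0,"rz":0,"tx":0,"ty":0,"tz":0,"jaw":-0.7},{"rx":0,"ry":0,"rz":0,"tx":0,"ty":0,"tz":0,"jaw":-0.7}]' 8
python3 - <<'E'
from h import *
s=r.read_state();print(s['position'],s['opening'],s['contact_force'],s['ft_torque'])
E
```

```text
time: 6.7
position: [0.531, 0.0209, 0.1248]
tool_rot: [-180.0, -0.0, -6.7]
contact_force: [-0.1, -0.2, 0.9]
opening: 0.0236
[0.53099694 0.02088336 0.12476989] 0.023554449390150195 [-0.0648529  -0.22575078  0.8728485 ] [0.01748143 0.04847273 0.02635788]
```

```bash
python3 -m pendant '[{"rx":0,"ry":0,"rz":0,"tx":0,"ty":0,"tz":0,"jaw":-1},{"rx":0,"ry":0,"rz":0,"tx":0,"ty":0,"tz":0,"jaw":-1},{"rx":-0.375,"ry":0,"rz":0,"tx":0,"ty":-0.236,"tz":-0.015,"jaw":-1},{"rx":-0.375,"ry":0,"rz":0,"tx":0,"ty":-0.236,"tz":-0.015,"jaw":-1},{"rx":-0.375,"ry":0,"rz":0,"tx":0,"ty":-0.236,"tz":-0.015,"jaw":-1},{"rx":-0.375,"ry":0,"rz":0,"tx":0,"ty":-0.236,"tz":-0.015,"jaw":-1},{"rx":0,"ry":0,"rz":0,"tx":0,"ty":0,"tz":0,"jaw":-1},{"rx":0,"ry":0,"rz":0,"tx":0,"ty":0,"tz":0,"jaw":-1}]' 50
python3 - <<'E'
from h import *
import cv2
im=cams.read_camera('side')
s=r.read_state();print(s['position'],s['tool_rot'],s['opening'],s['contact_force'],s['ft_torque'])
a=im[140:245,205:325,::-1]; cv2.imwrite('pics/s3.png',cv2.resize(a,None,fx=6,fy=5.7,interpolation=cv2.INTER_CUBIC))
E
```

```text
time: 7.7
position: [0.533, 0.0387, 0.1246]
tool_rot: [169.6, 0.0, -6.7]
contact_force: [-0.0, -5.0, 1.2]
opening: 0.0235
[0.53301334 0.0386828  0.12457656] [ 1.69584822e+02  2.81689729e-02 -6.68643999e+00] 0.02337211139026622 [-1.039939   -4.97252629 -0.02800212] [-0.85595759  0.08445597 -0.03485373]
```

View pics/s3.png

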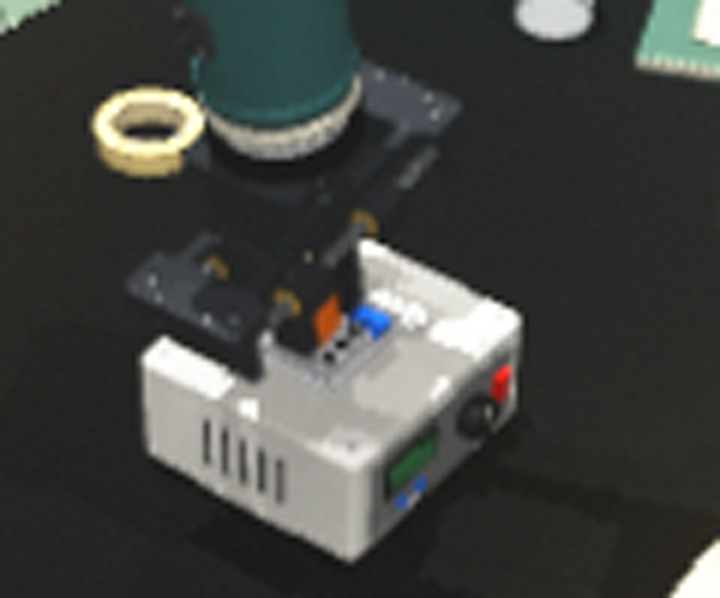

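The block tipped 0.18 rad towards +y and the left pad is no longer visible. The side force is about 5 N, roughly what a 7 N pad should give. Now back through upright and over to -y.

```bash
python3 -m pendant '[{"rx":0.375,"ry":0,"rz":0,"tx":0,"ty":0.236,"tz":0.015,"jaw":-1},{"rx":0.375,"ry":0,"rz":0,"tx":0,"ty":0.236,"tz":0.015,"jaw":-1},{"rx":0.375,"ry":0,"rz":0,"tx":0,"ty":0.236,"tz":0.015,"jaw":-1},{"rx":0.375,"ry":0,"rz":0,"tx":0,"ty":0.236,"tz":0.015,"jaw":-1},{"rx":0.375,"ry":0,"rz":0,"tx":0,"ty":0.236,"tz":-0.015,"jaw":-1},{"rx":0.375,"ry":0,"rz":0,"tx":0,"ty":0.236,"tz":-0.015,"jaw":-1},{"rx":0.375,"ry":0,"rz":0,"tx":0,"ty":0.236,"tz":-0.015,"jaw":-1},{"rx":0.375,"ry":0,"rz":0,"tx":0,"ty":0.236,"tz":-0.015,"jaw":-1}]' 50
python3 -m pendant '[{"rx":0,"ry":0,"rz":0,"tx":0,"ty":0,"tz":0,"jaw":-1},{"rx":0,"ry":0,"rz":0,"tx":0,"ty":0,"tz":0,"jaw":-1}]'
python3 - <<'E'
from h import *
import cv2
im=cams.read_camera('side')
s=r.read_state();print(s['position'],s['tool_rot'],s['opening'],s['contact_force'],s['ft_torque'])
a=im[140:245,205:325,::-1]; cv2.imwrite('pics/s4.png',cv2.resize(a,None,fx=6,fy=5.7,interpolation=cv2.INTER_CUBIC))
E
```

```text
time: 8.75
position: [0.5286, 0.0039, 0.1258]
tool_rot: [-169.4, 0.0, -6.8]
contact_force: [-1.0, 6.6, 1.5]
opening: 0.0233
time: 9.0
position: [0.5286, 0.0033, 0.1255]
tool_rot: [-169.5, 0.0, -6.8]
contact_force: [0.2, 4.7, 0.3]
opening: 0.0235
[0.5285451  0.00331298 0.12543874] [-1.69556775e+02  4.79753979e-02 -6.76705874e+00] 0.02368424351959985 [0.06397545 5.09787397 1.26787591] [0.89831799 0.06782416 0.03450074]
```

View pics/s4.png

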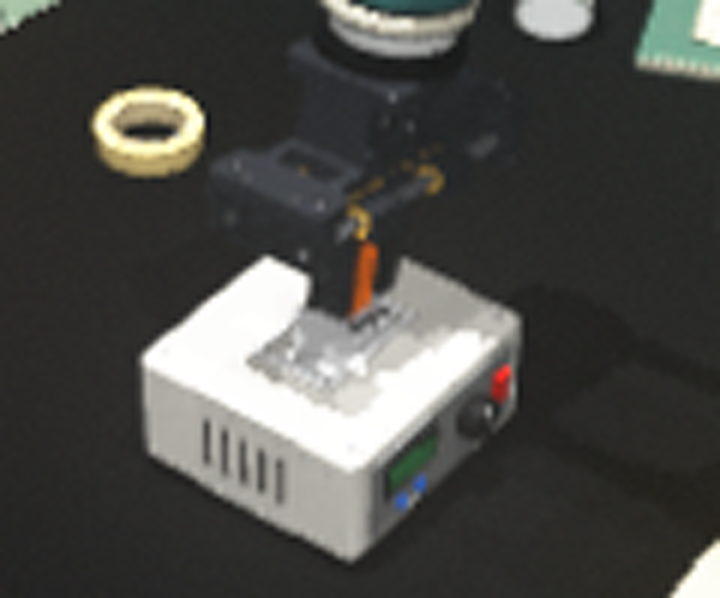

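No blue shows in the well: the left pad has stayed back and the right one is pushed in. Returning upright to check before lifting.

```bash
python3 -m pendant '[{"rx":-0.375,"ry":0,"rz":0,"tx":0,"ty":-0.236,"tz":0.015,"jaw":-1},{"rx":-0.375,"ry":0,"rz":0,"tx":0,"ty":-0.236,"tz":0.015,"jaw":-1},{"rx":-0.375,"ry":0,"rz":0,"tx":0,"ty":-0.236,"tz":0.015,"jaw":-1},{"rx":-0.375,"ry":0,"rz":0,"tx":0,"ty":-0.236,"tz":0.015,"jaw":-1},{"rx":0,"ry":0,"rz":0,"tx":0,"ty":0,"tz":0,"jaw":-1}]' 50
python3 - <<'E'
from h import *
import cv2
im=cams.read_camera('side')
s=r.read_state();print(s['position'],s['tool_rot'],s['opening'],s['contact_force'],s['ft_torque'])
a=im[140:245,205:325,::-1]; cv2.imwrite('pics/s5.png',cv2.resize(a,None,fx=6,fy=5.7,interpolation=cv2.INTER_CUBIC))
E
```

```text
time: 9.68
position: [0.5306, 0.0216, 0.1258]
tool_rot: [180.0, 0.0, -6.6]
contact_force: [-0.1, 0.2, -3.2]
opening: 0.0233
[0.53062603 0.02124827 0.12581616] [-1.79986820e+02  4.29920853e-02 -6.63356353e+00] 0.023522974121562533 [ 0.0137953   0.71757751 -3.00421027] [ 0.0222877   0.05593901 -0.01290026]
```

View pics/s5.png

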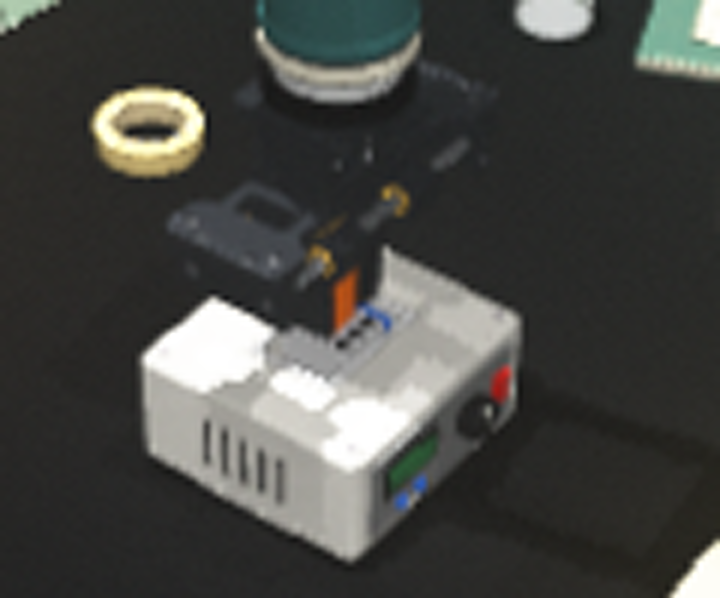

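The left pad is gone from view. The right one still shows a thin strip, so I'll compare it before and after.

```bash
python3 - <<'E'
from h import *
import cv2
L=[cv2.resize(cv2.imread(f'pics/s{k}.png')[280:390,320:450],None,fx=3,fy=3,interpolation=cv2.INTER_CUBIC) for k in(2,5)]
cv2.imwrite('pics/cmp.png',np.hstack(L))
yaw=np.radians(-6.7);c,s=np.cos(yaw),np.sin(yaw)
for y in(-.0185,-.0235,-.0275,-.034):
  for z in(.07,.078,.086):
    for x in (-.01,.01):
      p=proj('side',[.531+c*x-s*y,.0215+s*x+c*y,z]);print(y,z,x,(((p-[205,140])*[6,5.7]-[320,280])*3).round())
E
```

```text
-0.0185 0.07 -0.01 [140. 167.]
-0.0185 0.07 0.01 [ 48. 122.]
-0.0185 0.078 -0.01 [141. 135.]
-0.0185 0.078 0.01 [49. 90.]
-0.0185 0.086 -0.01 [142. 103.]
-0.0185 0.086 0.01 [49. 58.]
-0.0235 0.07 -0.01 [157. 152.]
-0.0235 0.07 0.01 [ 65. 108.]
-0.0235 0.078 -0.01 [158. 120.]
-0.0235 0.078 0.01 [65. 76.]
-0.0235 0.086 -0.01 [159.  88.]
-0.0235 0.086 0.01 [66. 44.]
-0.0275 0.07 -0.01 [170. 141.]
-0.0275 0.07 0.01 [78. 96.]
-0.0275 0.078 -0.01 [171. 109.]
-0.0275 0.078 0.01 [79. 64.]
-0.0275 0.086 -0.01 [172.  76.]
-0.0275 0.086 0.01 [80. 32.]
-0.034 0.07 -0.01 [192. 122.]
-0.034 0.07 0.01 [100.  78.]
-0.034 0.078 -0.01 [193.  90.]
-0.034 0.078 0.01 [101.  46.]
-0.034 0.086 -0.01 [194.  57.]
-0.034 0.086 0.01 [102.  14.]
```

View pics/cmp.png

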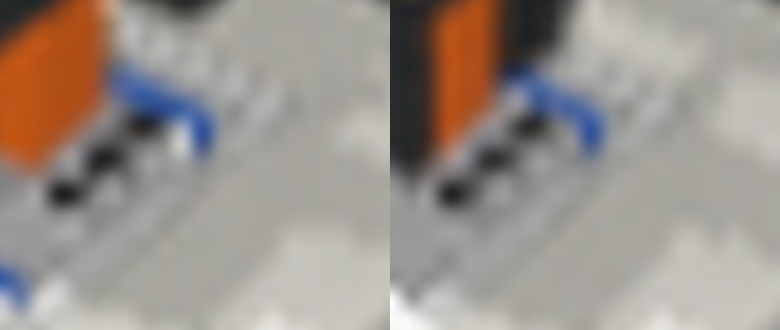

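In upright pose the neck hides the right pad's nose, so this view can't settle it. There is time to spare, so I'll tip to +y again to expose the right pad and compare with s3.

```bash
python3 -m pendant '[{"rx":-0.375,"ry":0,"rz":0,"tx":0,"ty":-0.236,"tz":-0.015,"jaw":-1},{"rx":-0.375,"ry":0,"rz":0,"tx":0,"ty":-0.236,"tz":-0.015,"jaw":-1},{"rx":-0.375,"ry":0,"rz":0,"tx":0,"ty":-0.236,"tz":-0.015,"jaw":-1},{"rx":-0.375,"ry":0,"rz":0,"tx":0,"ty":-0.236,"tz":-0.015,"jaw":-1},{"rx":0,"ry":0,"rz":0,"tx":0,"ty":0,"tz":0,"jaw":-1}]' 50
python3 - <<'E'
from h import *
import cv2
im=cams.read_camera('side')
s=r.read_state();print(s['position'],s['tool_rot'],s['contact_force'])
a=im[140:245,205:325,::-1]; cv2.imwrite('pics/s6.png',cv2.resize(a,None,fx=6,fy=5.7,interpolation=cv2.INTER_CUBIC))
L=[cv2.resize(cv2.imread(f'pics/s{k}.png')[280:390,320:450],None,fx=3,fy=3,interpolation=cv2.INTER_CUBIC) for k in(3,6)]
cv2.imwrite('pics/cmp2.png',np.hstack(L))
E
```

```text
time: 10.35
position: [0.5331, 0.0394, 0.126]
tool_rot: [169.7, 0.0, -6.6]
contact_force: [-0.6, -1.7, -2.3]
opening: 0.0237
[0.5330111  0.03930264 0.12599664] [ 1.69716280e+02  4.04927503e-02 -6.68841063e+00] [ 0.40665332 -1.62694323 -2.87220269]
```

View pics/cmp2.png

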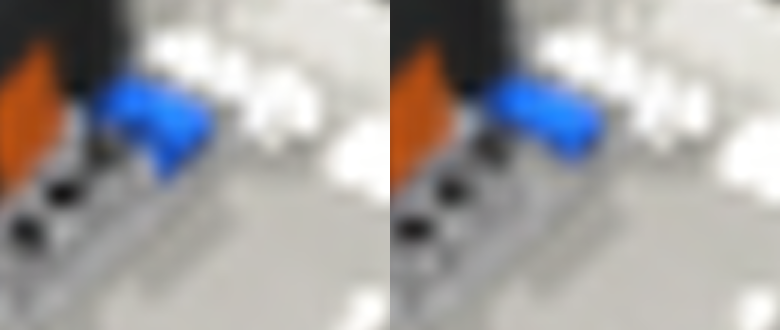

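The right pad's corner has receded by about (20,-22) px in the crop, roughly 6–7 mm, so it has moved back. For extra margin I'll tip right once more, slightly further (0.195 rad), and then return upright.

```bash
python3 -m pendant '[{"rx":0.39,"ry":0,"rz":0,"tx":0,"ty":0.246,"tz":0.015,"jaw":-1},{"rx":0.39,"ry":0,"rz":0,"tx":0,"ty":0.246,"tz":0.015,"jaw":-1},{"rx":0.39,"ry":0,"rz":0,"tx":0,"ty":0.246,"tz":0.015,"jaw":-1},{"rx":0.39,"ry":0,"rz":0,"tx":0,"ty":0.246,"tz":0.015,"jaw":-1},{"rx":0.39,"ry":0,"rz":0,"tx":0,"ty":0.246,"tz":-0.01,"jaw":-1},{"rx":0.39,"ry":0,"rz":0,"tx":0,"ty":0.246,"tz":-0.01,"jaw":-1},{"rx":0.39,"ry":0,"rz":0,"tx":0,"ty":0.246,"tz":-0.01,"jaw":-1},{"rx":0.39,"ry":0,"rz":0,"tx":0,"ty":0.246,"tz":-0.01,"jaw":-1}]' 50
python3 -m pendant '[{"rx":0,"ry":0,"rz":0,"tx":0,"ty":0,"tz":0,"jaw":-1},{"rx":-0.4,"ry":0,"rz":0,"tx":0,"ty":-0.254,"tz":0,"jaw":-1},{"rx":-0.4,"ry":0,"rz":0,"tx":0,"ty":-0.254,"tz":0,"jaw":-1},{"rx":-0.4,"ry":0,"rz":0,"tx":0,"ty":-0.254,"tz":0,"jaw":-1},{"rx":-0.42,"ry":0,"rz":0,"tx":0,"ty":-0.262,"tz":0,"jaw":-1},{"rx":0,"ry":0,"rz":0,"tx":0,"ty":0,"tz":0,"jaw":-1}]'
```

```text
time: 11.4
position: [0.5289, 0.0012, 0.1274]
tool_rot: [-168.5, -0.1, -6.9]
contact_force: [-1.0, 7.8, 1.1]
opening: 0.0234
time: 12.15
position: [0.531, 0.0212, 0.1291]
tool_rot: [-179.9, -0.0, -6.6]
contact_force: [-0.4, -0.4, -2.9]
opening: 0.0238
```

```bash
python3 -m pendant '[{"rx":0,"ry":0,"rz":0,"tx":0,"ty":0,"tz":-0.2,"jaw":-1},{"rx":0,"ry":0,"rz":0,"tx":0,"ty":0,"tz":-0.2,"jaw":-1}]'
python3 -m pendant '[{"rx":0,"ry":0,"rz":0,"tx":0,"ty":0,"tz":-0.2,"jaw":-1},{"rx":0,"ry":0,"rz":0,"tx":0,"ty":0,"tz":-0.2,"jaw":-1},{"rx":0,"ry":0,"rz":0,"tx":0,"ty":0,"tz":-0.3,"jaw":-1},{"rx":0,"ry":0,"rz":0,"tx":0,"ty":0,"tz":-0.3,"jaw":-1}]'
```

```text
time: 12.4
position: [0.5309, 0.0201, 0.1373]
tool_rot: [-180.0, 0.0, -6.8]
contact_force: [0.0, -0.4, -3.6]
opening: 0.0237
time: 12.9
position: [0.531, 0.0207, 0.1575]
tool_rot: [-180.0, -0.0, -6.7]
contact_force: [0.0, 1.1, -2.6]
opening: 0.0237
```

Free: only the block's weight (about 3 N) is on the wrist. Lifting another 51 mm.

```bash
python3 -m pendant '[{"rx":0,"ry":0,"rz":0,"tx":0,"ty":0,"tz":-0.4,"jaw":-1},{"rx":0,"ry":0,"rz":0,"tx":0,"ty":0,"tz":-0.4,"jaw":-1},{"rx":0,"ry":0,"rz":0,"tx":0,"ty":0,"tz":-0.4,"jaw":-1},{"rx":0,"ry":0,"rz":0,"tx":0,"ty":0,"tz":-0.4,"jaw":-1},{"rx":0,"ry":0,"rz":0,"tx":0,"ty":0,"tz":-0.4,"jaw":-1},{"rx":0,"ry":0,"rz":0,"tx":0,"ty":0,"tz":-0.4,"jaw":-1},{"rx":0,"ry":0,"rz":0,"tx":0,"ty":0,"tz":-0.15,"jaw":-1},{"rx":0,"ry":0,"rz":0,"tx":0,"ty":0,"tz":0,"jaw":-1}]'
python3 -m pendant '[{"rx":0,"ry":0,"rz":0,"tx":0,"ty":0,"tz":0,"jaw":-1},{"rx":0,"ry":0,"rz":0,"tx":0,"ty":0,"tz":0,"jaw":-1},{"rx":0,"ry":0,"rz":0,"tx":0,"ty":0,"tz":0,"jaw":-1}]'
python3 - <<'E'
from h import *
import cv2
im=cams.read_camera('side');cv2.imwrite('pics/full7.png',im[...,::-1])
s=r.read_state();print(s['time'],s['position'],s['tool_rot'],s['contact_force'],s['opening'])
a=im[140:245,205:325,::-1]; cv2.imwrite('pics/s7.png',cv2.resize(a,None,fx=6,fy=5.7,interpolation=cv2.INTER_CUBIC))
E
```

```text
time: 13.9
position: [0.5311, 0.0207, 0.2083]
tool_rot: [-180.0, -0.0, -6.7]
contact_force: [0.3, 0.5, -2.5]
opening: 0.0234
time: 14.28
position: [0.5308, 0.0207, 0.2078]
tool_rot: [180.0, 0.0, -6.7]
contact_force: [-0.2, 0.6, -2.4]
opening: 0.0236
14.325 [0.53087264 0.02075052 0.20784799] [ 1.79999623e+02  2.04734654e-02 -6.71476711e+00] [ 0.83039747 -0.01268892 -3.50797848] 0.023584209983476486
```

View pics/s7.png

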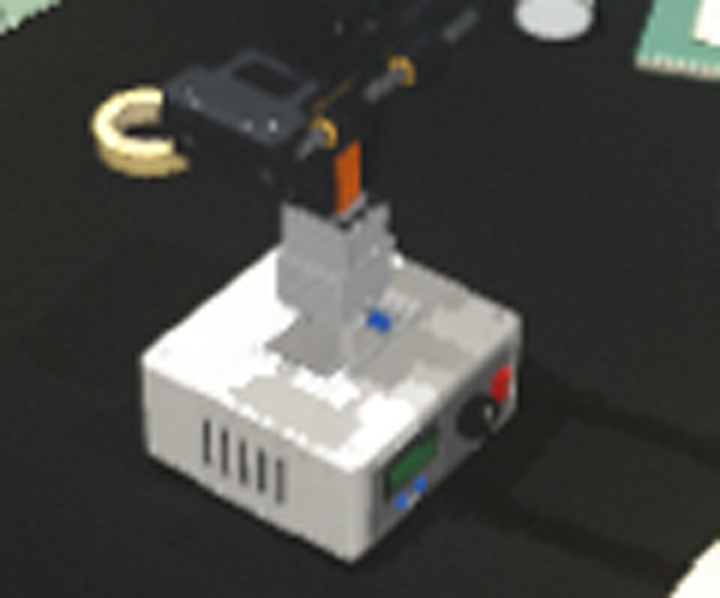

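View pics/full7.png

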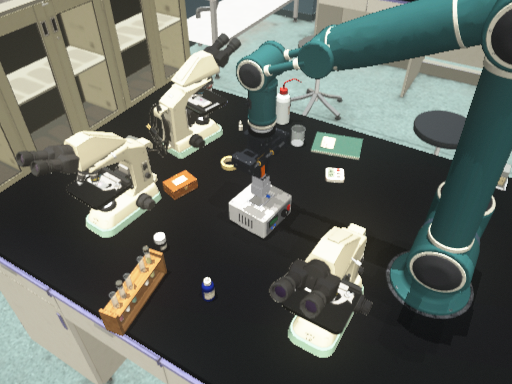

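```bash
python3 - <<'E'
from h import *
yaw=np.radians(-6.7);c,s=np.cos(yaw),np.sin(yaw)
for nm,x,y,h in(('foot bottom near',-.02,.024,.01),('foot bottom left',.02,.024,.01),('foot bottom right',-.02,-.024,.01),('foot top near',-.02,.024,.045),('neck top near',-.02,.017,.072)):
  for f in(.093,.103,.113):
    p=proj('side',[.531+c*x-s*y,.0208+s*x+c*y,f+h]);print(nm,f,((p-[205,140])*[6,5.7]).round())
E
```

```text
foot bottom near 0.093 [335. 340.]
foot bottom near 0.103 [335. 327.]
foot bottom near 0.113 [336. 313.]
foot bottom left 0.093 [272. 310.]
foot bottom left 0.103 [272. 296.]
foot bottom left 0.113 [272. 282.]
foot bottom right 0.093 [391. 292.]
foot bottom right 0.103 [391. 279.]
foot bottom right 0.113 [392. 265.]
foot top near 0.093 [336. 291.]
foot top near 0.103 [336. 277.]
foot top near 0.113 [336. 262.]
neck top near 0.093 [345. 245.]
neck top near 0.103 [345. 230.]
neck top near 0.113 [346. 215.]
```

The image matches an underside height of about 0.103 m: the foot's near corner is seen at (332,325) against a predicted (335,327). The block is upright over the well and the neighbours haven't moved.

```bash
python3 -c "
from station import r
print(r.hand_in())"
```

```text
the job is handed in; nothing more can be done
None
```

I freed the block by rocking it and lifted it clear. I handed the job in at about 14.3 s with the gripper still holding the block. No verdict was reported.

- **Rocking:** I held the orange grip across its 24 mm width at 50 N. I tipped the block about 0.18 rad to the left, then about 0.18 rad to the right. I repeated both sides, mainly to see the right pad, with the second right tip nearer 0.195 rad.
- **Lift:** it went straight up with only about 3 N on the wrist, which is the block's weight, so nothing caught.
- **Final pose:** the underside is about 0.103 m above the bench, 17 mm over the heater's top. The picture agrees with this to within a few pixels of the enlarged crop. The block is upright, still and within a few millimetres of the well's centre.
- **Pads:** I judged these only from pictures. The left pad vanished behind the well's rim, which means more than about 7 mm pushed back. The right pad looked about 6–7 mm back before the second, deeper tip. I took no exact reading of either.
- **Neighbours:** they look unmoved in the last side view, where the arm partly hides the tape roll. I did not measure them.
- **Disagreement:** the two cameras put the grip about 3–4 mm apart in x and y. I used a value between them, and the jaws closed on the grip with almost no side force.

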